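# Close the tin with the proud lid on the lever press

### The arm

A 6-joint arm with a two-finger parallel gripper is mounted at the origin on a cart in front of the work surface, level with it; the furniture and walls round the work are solid. World frame = base frame: x ahead of the robot, y to its left, z up, the work surface at z = 0. Lengths are in mm, angles in degrees, forces in N, time in s.
With the tool pointing down it reaches from about 350 to 850 mm from the base axis. Payload 8.1 kg.
Tool frame: the origin (TCP) lies midway between the tips of the shut fingers; the grasp point (between the pads) lies 19 mm behind it; z points along the fingers, y is the line along which they close (so a half turn about z gives the same grasp; the last joint's range is limited). The gripper opens to 85 mm and grips with 20 to 120 N. Pads are 22 mm wide; open, the fingers measure 114 mm over their backs; the gripper's body (76 mm by 85 mm) begins 54 mm behind the grasp point. The pads swing forward as they close: fully open they stand 13 mm farther back than shut.
Start: joints at [63.862, 7.471, 85.268, -0, 87.261, -4.893], TCP at [217.396, 559.236, 231.292] pointing down, gripper open.
Joint ranges: [-169.43, 169.43], [-51.17, 129.36], [1.28, 143.12], [-76.62, 256.62], [0, 156.53], [-152.29, 152.29]. Speed limits (degrees/s): [136.94, 136.94, 159.86, 180, 180, 180].

### API

Orientations are given as [roll, pitch, yaw] about the fixed x, y, z axes, in that order (R = Rz(yaw) Ry(pitch) Rx(roll)).
In Python, from bench import sense, snapshot, order, finder gives the robot as it stands.
- The arm moves only by the tool send_rows, never from a script. Its argument "steps" is a list of rows, each a list of 2 entries, a list of its own where there are three numbers: the shift along the world's x, y, z in units of 30 mm (1.0 is 30 mm), then the turn, a rotation vector about the world's x, y, z in rad. In form: [[[dx, dy, dz], [wx, wy, wz]], ...]. A call has 1 to 10 rows; each row is the pose to reach, as a shift and turn from the pose commanded when the call began; what a row does not reach only later rows make up. A row lasts 1/8 s, in which the tool goes at most 62.5 mm and 10.7 degrees, less where a joint would pass 70% of its speed; a pose out of reach is approached as far as the arm can. A call with a gripper value outside its range is refused whole. "fingers" is the closure, from 0 (fully open) to 1 (shut), set as the call begins (left out, the last holds). The fingers move at their own pace and stop on an object; "squeeze" is the grip in N (left out, the last holds). Time passes only in rows, so rows that repeat a pose let the fingers close. It gives the time, the measured TCP pose, the force, the opening and the grip force at its end, in the units of the state.
- sense(): the state, without advancing time (a new reading comes with each control period).
- snapshot(name): name is "scene" or "top" or "wrist"; returns a dict with "img" (400x640x3 uint8, red, green, blue), "K" (3x3 intrinsics, pixels), "pose" (4x4, takes a point from camera to world coordinates). Camera axes: x right, y up, looking along -z (the intrinsics and any distortion apply to the point x, -y, -z); pixel columns grow to the right and rows downward; lengths in mm; the calibration is good to about 2 mm. A picture is of the moment at which its call begins. There is no depth.
- order.hand_in(): hands the job in; it is judged then, once.
Trained networks look in the newest picture that a camera, given by its name, has taken for a name from the list of things; names that differ only in an ending like _2 or _b are one class to them, and where a whole thing is asked for, a point or a joint stands for the part that bears it (a point fixed in the world has none). Each returns a list of dicts, best first, with "confidence" (0 to 1); they miss things now and then, are a little off and sometimes report something else, mostly with a low value. They report only what shows in the picture. A call takes as long as a camera call. They do not tell look-alikes from the thing itself.
- finder.find_in(label, camera): "box" ([left, top, width, height] as shares, 0 to 1, of the picture: columns of its width, rows of its height, round what is visible of it).
- finder.trace(label, camera): "mask" (400x640 bool, what is visible of it) and "box" ([left, top, width, height] as shares, 0 to 1, of the picture: columns of its width, rows of its height, round what is visible of it).
- finder.pinpoint(label, camera): "at" ([column, row] as shares, 0 to 1, of the picture: columns of its width, rows of its height: a listed point, or the origin of a listed thing).
The state is a dict: "time": time; "joint_pos": joint angles; "qd": joint speeds; "joint_efforts": joint torques, N m; "tool_pos": TCP position; "tcp_rot": TCP orientation; "ft_force": force on the tool from outside, world axes, zero at the start; "wrist_torque": the same for the moment, N m; "finger_gap": finger opening in mm; "grip_force": force on a finger pad.
Only numpy, scipy, OpenCV 4.12 (cv2) and the standard library are available. Lean on these libraries where they do the work, as an engineer would, in place of code of your own. Each camera call takes 0.05 s, during which the arm holds its last target. There are 200 camera calls.

### The job

One of the three metal tins on the bench has its lid still standing proud. Stand that tin upright in the round nest of the lever press and let go of it, pull the press's lever down until the lid is pushed fully home, then ease the sprung lever slowly back up to its rest without letting it fly. Leave the closed tin in the nest and the other two tins where they stand.

Things in the scene. Friction and masses are not known exactly. Their poses are not given: they have to be found in the camera images.
- press: grey cast lever press fixed to the bench. Origin at bench level under the hinge axis; its -x axis points from the hinge towards the nest and the side where the handle comes down; y is parallel to the hinge axis; z up. Base plate 12 mm thick, x -190 to +50 mm, y -65 to +65 mm. Two hinge cheeks at x -21 to +29, y up to +-37 mm, 122 mm high
- nest (a point): centre of the nest's floor, 12 mm above the bench, 105 mm from the hinge axis along the press's -x (point axes as the press's). The nest is a round recess 70 mm across and 6 mm deep in a steel plate 100 mm square, open above while the lever is at rest
- hinge (a point): point on the lever's hinge axis, 105 mm above the bench, mid-width of the lever (point axes as the press's)
- handle (a point): centre of the handle: round black cross bar, 18 mm thick, 130 mm long, parallel to the hinge axis, 210 mm from it. The lever's stem (16 mm wide, 24 mm hub) meets it in the middle: the bar is free 15 to 62 mm either side of this point. At rest it is 312 mm above the bench, 37 mm behind the hinge; pulled down, on the press's -x side, about 105 mm above the bench
- lever (a joint): angle of the sprung lever, rad: 0 = at rest (up, leaning 10 degrees back past vertical), grows as the handle is pulled over and down; 1.75 = level, its pressing pad just on a home lid in the nest; a proud lid is met at about 1.65. Stop at 1.80. Pull at the handle 3 N at rest, 6 N level, about 14 N with the stiff lid. Let go, it flies back
- tin_a: one of three like bare-metal tins whose places are swapped at random; exactly one has its lid proud (see lid joint or height). Upright cylinder 60 mm across, body 56 mm tall, origin at the centre of its underside, z up. On it a 53 mm lid disc, 4 mm thick: 60 mm tall in all with the lid home, 67 to 71 mm with it proud, its narrower plug showing. 0.13 to 0.25 kg
- lid_a (a joint): lid of tin_a: height in m by which the lid stands above home; 0 = fully home, about 0.007 to 0.011 = proud. Stiff: takes about 14 N from above to push it down, and stays where pushed
- tin_b: one of three like bare-metal tins whose places are swapped at random; exactly one has its lid proud (see lid joint or height). Upright cylinder 60 mm across, body 56 mm tall, origin at the centre of its underside, z up. On it a 53 mm lid disc, 4 mm thick: 60 mm tall in all with the lid home, 67 to 71 mm with it proud, its narrower plug showing. 0.13 to 0.25 kg
- lid_b (a joint): lid of tin_b: height in m by which the lid stands above home; 0 = fully home, about 0.007 to 0.011 = proud. Stiff: takes about 14 N from above to push it down, and stays where pushed
- tin_c: one of three like bare-metal tins whose places are swapped at random; exactly one has its lid proud (see lid joint or height). Upright cylinder 60 mm across, body 56 mm tall, origin at the centre of its underside, z up. On it a 53 mm lid disc, 4 mm thick: 60 mm tall in all with the lid home, 67 to 71 mm with it proud, its narrower plug showing. 0.13 to 0.25 kg
- lid_c (a joint): lid of tin_c: height in m by which the lid stands above home; 0 = fully home, about 0.007 to 0.011 = proud. Stiff: takes about 14 N from above to push it down, and stays where pushed
There are look-alikes about, which are no part of the job. What is shaped like the tin_c but purple is not meant.

How it is judged:
By the outcome, as a careful person would: the job done as asked, in the order asked, and still so for the second after the job is handed in, with the robot touching nothing.
It also fails if it takes over 72 s, if anything falls off the work surface, if the arm or the gripper's body presses on something with over 40 N, if the wrist force passes 120 N, or if a joint passes its speed limit or range.

## Working session

There is one attempt and no reset: what is moved stays moved. The work goes in short steps, Python scripts to look and compute and a tool call to move; the robot and the scene stay as the last step left them, time stands still between calls to the robot, and variables do not carry over. Pictures are saved under pics/ and viewed, at most 13 in all, crops included, and the job is handed in when it is done.

Besides the shell and the picture viewer there is one more tool, called after "Request:" by a JSON object that holds its "name" and its "arguments". send_rows: Moves the arm, as the interface text tells. Its arguments: {"type":"object","properties":{"steps":{"type":"array"},"fingers":{"type":"number"},"squeeze":{"type":"number"}},"required":["steps"]}

```bash
mkdir -p pics
cat > h.py <<'E'
import numpy as np, cv2
from bench import sense, snapshot, order, finder
def ray(s,u,v):
    K=s["K"];P=s["pose"]; d=np.linalg.inv(K)@[u,v,1]; d=np.array([d[0],-d[1],-d[2]])
    return P[:3,3],P[:3,:3]@d
def onz(s,at,z):
    o,d=ray(s,at[0]*640,at[1]*400); return o+d*(z-o[2])/d[2]
def proj(s,p):
    P=s["pose"];c=P[:3,:3].T@(np.array(p)-P[:3,3]);q=s["K"]@[c[0],-c[1],-c[2]];return q[:2]/q[2]
def tri(rs):
    A=np.zeros((3,3));b=np.zeros(3)
    for o,d in rs:
        d=d/np.linalg.norm(d);M=np.eye(3)-np.outer(d,d);A+=M;b+=M@o
    return np.linalg.solve(A,b)
E
python3 - <<'E'
from h import *
np.set_printoptions(precision=1,suppress=True)
S={c:snapshot(c) for c in("scene","top")}
cv2.imwrite("pics/a.png",np.vstack([S["scene"]["img"],S["top"]["img"]])[:,:,::-1][::1])
for c in S:
    cv2.imwrite(f"pics/{c}.png",S[c]["img"][:,:,::-1])
    print(c,S[c]["pose"])
    for l in("tin_a","press","nest","hinge","handle"):
        z=dict(tin_a=0,press=0,nest=12,hinge=105,handle=312)[l]
        for r in finder.pinpoint(l,c)[:6]: print(l,round(r["confidence"],2),np.array(r["at"])*[640,400],onz(S[c],r["at"],z))
    for r in finder.find_in("tin_a",c)[:6]: print("box",round(r["confidence"],2),np.array(r["box"])*[640,400,640,400])
E
```

```text
scene [[   0.7    0.6   -0.5 -372.3]
 [  -0.8    0.5   -0.4 -612.3]
 [  -0.     0.7    0.8 1287.4]
 [   0.     0.     0.     1. ]]
tin_a 0.95 [397.6 292.1] [ 351.8 -300.     0. ]
tin_a 0.89 [370.7 252.6] [ 415.5 -149.3    0. ]
tin_a 0.73 [422.9 265.7] [ 483.8 -306.     0. ]
tin_a 0.72 [382.5 318.9] [ 248.7 -317.8    0. ]
tin_a 0.69 [345.2 229.9] [434.  -27.7   0. ]
tin_a 0.18 [293.5 196. ] [432.1 209.9   0. ]
press 0.91 [268.  189.8] [393.6 300.7   0. ]
nest 0.89 [292.6 197.1] [418.7 201.1  12. ]
hinge 0.88 [267.8 168.7] [401.3 297.4 105. ]
handle 0.7 [249.7 113.6] [405.  358.7 312. ]
box 0.92 [390.8 274.7  21.8  29.4]
box 0.78 [339.2 213.   18.9  30.8]
box 0.58 [364.8 236.1  19.7  26.2]
box 0.58 [414.4 249.2  20.   27. ]
top [[  -0.     1.    -0.1  311.9]
 [  -1.    -0.     0.    24. ]
 [   0.     0.1    1.  1235.2]
 [   0.     0.     0.     1. ]]
tin_a 0.92 [349.1 190.6] [423.6 -44.9   0. ]
tin_a 0.92 [441.1 245.6] [ 250.9 -316.4    0. ]
tin_a 0.84 [437.8 207.1] [ 366.9 -311.2    0. ]
tin_a 0.73 [430.8 171.9] [ 474.2 -294.2    0. ]
tin_a 0.61 [385.  192.2] [ 416.  -153.3    0. ]
press 0.84 [230.6 198.2] [409.7 313.6   0. ]
nest 0.78 [266.9 198. ] [406.6 202.3  12. ]
hinge 0.91 [224.5 198.6] [400.7 305.8 105. ]
handle 0.74 [185.2 199.3] [385.1 342.8 312. ]
box 0.8 [431.2 236.2  28.3  21.1]
box 0.65 [421.9 157.7  24.9  22.4]
box 0.62 [426.7 197.4  26.9  23.5]
box 0.61 [340.2 181.3  22.9  17.1]
box 0.58 [375.7 180.5  25.6  23.8]
```

View pics/scene.png

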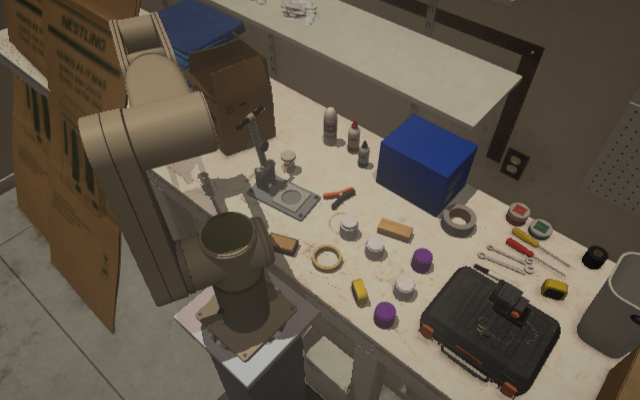

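View pics/top.png

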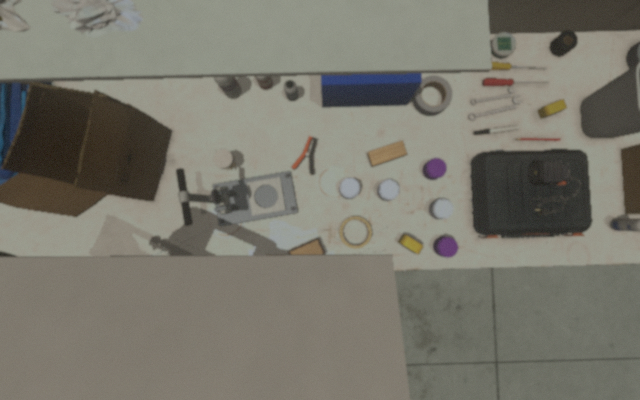

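Run:
```python
from h import *
i=cv2.imread("pics/scene.png")[205:330,325:440]
cv2.imwrite("pics/crop.png",cv2.resize(i,None,fx=4.7,fy=4.7,interpolation=cv2.INTER_CUBIC))
```

```text
(no output)
```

View pics/crop.png

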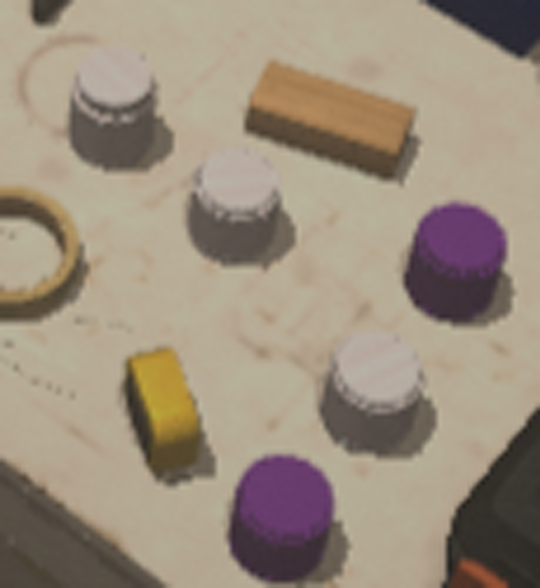

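The two pictures show five tin-shaped things. There are bare-metal tins at scene px (349,228), (375,247) and (405,287), and purple look-alikes at (422,260) and (385,315). In the crop, only the tin at (349,228) has a dark gap with the narrower plug under its lid, so it is the proud one. I'll check this with the wrist camera on approach.

The press nest is at px (292,197) and the raised handle at (250,114).

Request:
{"name": "send_rows", "arguments": {"steps": [[[0,0,2],[0,0,0]],[[0,0,4],[0,0,0]],[[0,0,5.6],[0,0,0]],[[1,-2,5.6],[0,0,0]],[[2,-4,5.6],[0,0,0]],[[3,-6,5.6],[0,0,0]],[[4,-8,5.6],[0,0,0]],[[5,-10,5.6],[0,0,0]],[[5.5,-12,5.6],[0,0,0]],[[5.5,-14,5.6],[0,0,0]]], "fingers": 0}}

```text
time: 1.95
tool_pos: [381.3, 155.8, 399.1]
tcp_rot: [-180.0, 0.0, 158.7]
ft_force: [0.7, -1.0, 1.2]
finger_gap: 85.7
grip_force: 0.0
```

Run:
```python
from h import *
s=sense();print(s["tcp_rot"],s["joint_pos"],s["finger_gap"])
```

```text
[-1.79992042e+02  1.22352362e-02  1.58743586e+02] [ 1.50941779e+01 -2.20285394e+01  9.49487470e+01 -1.42914976e-02
  1.07074655e+02 -5.36536040e+01] 85.69331614348259
```

Request:
{"name": "send_rows", "arguments": {"steps": [[[0.4,-1.8,0],[0,0,-0.17]],[[0.8,-3.6,0],[0,0,-0.34]],[[1.2,-5.2,-1],[0,0,-0.51]],[[1.5,-6.4,-2.5],[0,0,-0.68]],[[1.5,-6.4,-3.6],[0,0,-0.86]],[[1.5,-6.4,-3.6],[0,0,-1.03]],[[1.5,-6.4,-3.6],[0,0,-1.2]],[[1.5,-6.4,-3.6],[0,0,-1.2]]]}}

```text
time: 2.95
tool_pos: [425.9, -34.3, 291.4]
tcp_rot: [180.0, 0.0, 90.0]
ft_force: [-0.1, 0.9, 0.3]
finger_gap: 85.5
grip_force: 0.0
```

Run:
```python
from h import *
np.set_printoptions(precision=1,suppress=True)
s=snapshot("wrist");cv2.imwrite("pics/w1.png",s["img"][:,:,::-1])
q=sense();print(q["tool_pos"],q["tcp_rot"],s["pose"])
for r in finder.pinpoint("tin_a","wrist")[:4]: print(round(r["confidence"],2),np.array(r["at"])*[640,400],onz(s,r["at"],0))
for r in finder.trace("tin_a","wrist")[:4]: print(round(r["confidence"],2),np.array(r["box"])*[640,400,640,400])
```

```text
[425.9 -34.2 291.5] [180.    0.   90.2] [[  1.   -0.    0.  425.7]
 [  0.    1.    0.3  40. ]
 [ -0.   -0.3   1.  435. ]
 [  0.    0.    0.    1. ]]
0.89 [343.1 310.7] [ 477.1 -298.8    0. ]
0.81 [276.6 316.3] [ 356.1 -311.1    0. ]
0.7 [317.6 172.9] [430.1 -45.7   0. ]
0.6 [310.4 239.8] [ 418.4 -158.8    0. ]
0.93 [288.9 223.4  44.3  53.1]
0.67 [256.4 302.   36.8  46.5]
0.64 [299.5 155.6  38.3  48.3]
0.58 [218.3 309.5  14.8  29.4]
```

View pics/w1.png

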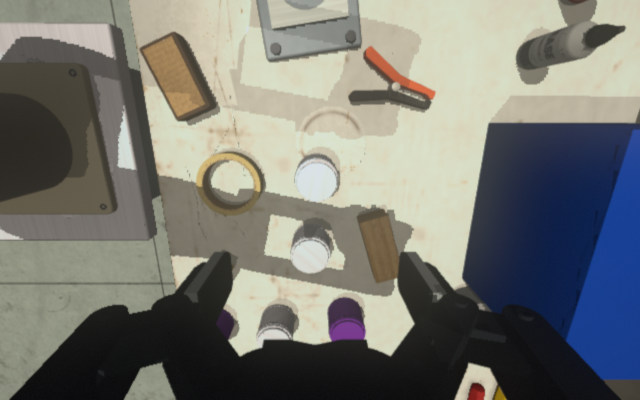

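Run:
```python
from h import *
np.set_printoptions(precision=1,suppress=True)
s=snapshot("wrist")
i=s["img"][145:280,260:370,::-1];cv2.imwrite("pics/w1c.png",cv2.resize(i,None,fx=4.4,fy=4.4,interpolation=cv2.INTER_CUBIC))
for p in [(428,-43),(418,-155)]:
  for z in (0,60,69): print(p,z,proj(s,(*p,z)), proj(s,(p[0]+26.5,p[1],z))-proj(s,(p[0]-26.5,p[1],z)))
```

```text
(428, -43) 0 [316.2 171.2] [34.2  0.1]
(428, -43) 60 [316.4 179.6] [39.3  0.1]
(428, -43) 69 [316.5 181.1] [40.2  0.1]
(418, -155) 0 [309.9 237.7] [31.8  0.1]
(418, -155) 60 [309.2 254.6] [36.2  0.1]
(418, -155) 69 [309.1 257.5] [37.   0.1]
```

View pics/w1c.png

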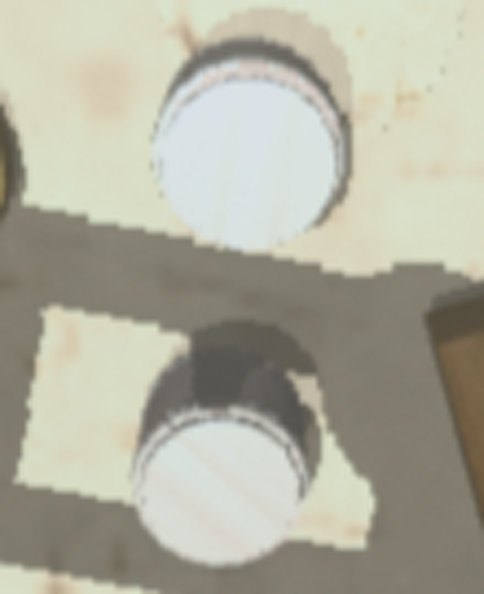

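The tin at wrist px (317,182) has the larger lid (about 41.6 px, against about 39 expected with the lid home), and its rim shows behind and below it. That confirms it as the proud tin, at about (428,-44) mm.

Request:
{"name": "send_rows", "arguments": {"steps": [[[0.07,-0.33,-1.8],[0,0,0]],[[0.07,-0.33,-3.6],[0,0,0]],[[0.07,-0.33,-5.4],[0,0,0]],[[0.07,-0.33,-7],[0,0,0]],[[0.07,-0.33,-8.2],[0,0,0]],[[0.07,-0.33,-9],[0,0,0]],[[0.07,-0.33,-9.3],[0,0,0]],[[0.07,-0.33,-9.3],[0,0,0]]]}}

```text
time: 4.15
tool_pos: [427.9, -44.1, 12.3]
tcp_rot: [-180.0, -0.0, 90.1]
ft_force: [-0.1, -0.4, -0.1]
finger_gap: 85.8
grip_force: 0.0
```

Request:
{"name": "send_rows", "arguments": {"steps": [[[0,0,0],[0,0,0]],[[0,0,0],[0,0,0]],[[0,0,0],[0,0,0]],[[0,0,0],[0,0,0]],[[0,0,0],[0,0,0]],[[0,0,0],[0,0,0]]], "fingers": 1, "squeeze": 40}}

```text
time: 4.9
tool_pos: [429.3, -44.4, 13.8]
tcp_rot: [179.9, 0.0, 90.0]
ft_force: [-0.1, -0.2, 6.2]
finger_gap: 58.3
grip_force: 42.6
```

Request:
{"name": "send_rows", "arguments": {"steps": [[[0,0,0.8],[0,0,0]],[[0,0,2.4],[0,0,0]],[[0,0.5,4],[0,0,0]],[[-0.2,2,5],[0,0,0]],[[-0.4,3.6,5],[0,0,0]],[[-0.6,4.8,5],[0,0,0]],[[-0.6,5.1,5],[0,0,0]],[[-0.6,5.1,5],[0,0,0]]]}}

```text
time: 5.9
tool_pos: [410.0, 109.0, 162.5]
tcp_rot: [180.0, 0.0, 90.1]
ft_force: [0.1, 0.3, -1.9]
finger_gap: 58.1
grip_force: 43.8
```

Run:
```python
from h import *
np.set_printoptions(precision=1,suppress=True)
s=snapshot("wrist");cv2.imwrite("pics/w2.png",s["img"][:,:,::-1])
q=sense();print(q["tool_pos"],q["ft_force"],q["finger_gap"],s["pose"][:3,3])
for l,z in(("nest",12),("press",0),("hinge",105),("tin_a",0)):
  for r in finder.pinpoint(l,"wrist")[:2]: print(l,round(r["confidence"],2),np.array(r["at"])*[640,400],onz(s,r["at"],z))
for p in((410,202,18),(410,202,12)): print(p,proj(s,p))
```

```text
[410.1 108.5 162.4] [-0.8 -0.2 -1.2] 57.96412470361499 [409.7 183.3 306. ]
nest 0.76 [319.2  91.8] [414.  204.9  12. ]
tin_a 0.73 [316.8 242. ] [412.3  40.5   0. ]
(410, 202, 18) [315.1  94.5]
(410, 202, 12) [315.1  95. ]
```

View pics/w2.png

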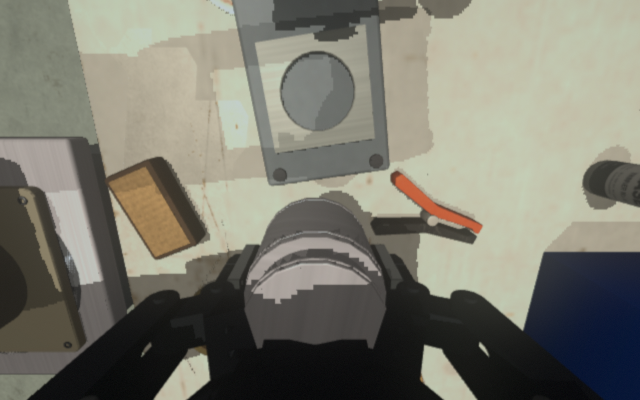

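Run:
```python
from h import *
np.set_printoptions(precision=1,suppress=True)
s=snapshot("wrist")
for h,r in((69,26.5),(65,26.5),(56,30),(0,30)):
  print(h,[proj(s,(410+a*r,108.6+b*r,149+h)) for a,b in((0,1),(-1,0),(1,0))])
i=s["img"][190:350,235:400,::-1];cv2.imwrite("pics/w2c.png",cv2.resize(i,None,fx=3.6,fy=3.6,interpolation=cv2.INTER_CUBIC))
# nest rim
for p in((413,205),): print(np.array([proj(s,(p[0]+35*np.cos(t),p[1]+35*np.sin(t),18)) for t in np.arange(4)*np.pi/2]))
```

```text
69 [array([314.7, 258.5]), array([243.5, 322.7]), array([386.2, 322.5])]
65 [array([314.7, 253.1]), array([246. , 315.4]), array([383.7, 315.3])]
56 [array([314.7, 234. ]), array([242.6, 300.8]), array([387.1, 300.7])]
0 [array([314.8, 194.9]), array([265.2, 242.8]), array([364.6, 242.7])]
[[354.9  89.9]
 [317.9  48.7]
 [280.9  90. ]
 [317.8 128.2]]
```

View pics/w2c.png

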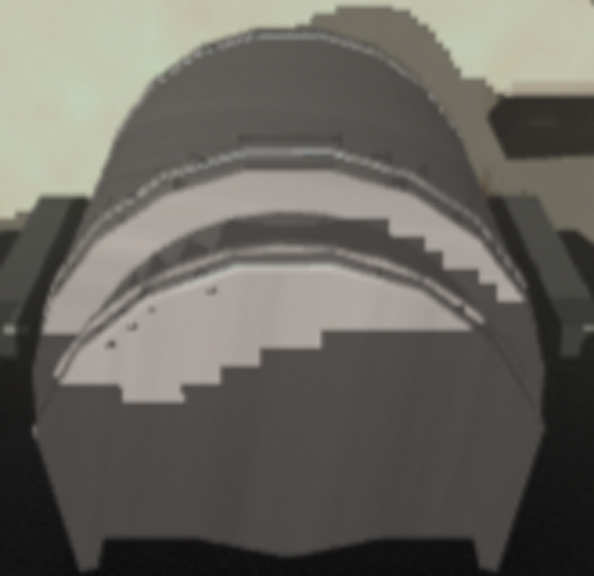

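The crop shows the lid clearly proud of the held tin, with the plug visible and the tin centred in the fingers. The nest rim is centred at px (318,91), about (413,203). I'll turn the tool about 97° so the camera side faces away from the lever, and go over the nest.

Request:
{"name": "send_rows", "arguments": {"steps": [[[0,0,0],[0,0,0.17]],[[0,0,0],[0,0,0.34]],[[0,0.3,0],[0,0,0.51]],[[0.1,0.8,0],[0,0,0.68]],[[0.1,1.3,0],[0,0,0.85]],[[0.1,1.8,0],[0,0,1.02]],[[0.1,2.3,0],[0,0,1.19]],[[0.1,2.7,0],[0,0,1.36]],[[0.1,3,0],[0,0,1.53]],[[0.1,3.14,0],[0,0,1.7]]]}}

```text
time: 7.45
tool_pos: [413.2, 203.0, 162.2]
tcp_rot: [-180.0, -0.0, -172.3]
ft_force: [-0.3, 0.1, -2.1]
finger_gap: 58.2
grip_force: 43.7
```

Request:
{"name": "send_rows", "arguments": {"steps": [[[0,0,-0.8],[0,0,0]],[[0,0,-2],[0,0,0]],[[0,0,-3],[0,0,0]],[[0,0,-3.7],[0,0,0]],[[0,0,-4.0],[0,0,0]],[[0,0,-4.2],[0,0,0]],[[0,0,-4.2],[0,0,0]]]}}

```text
time: 8.32
tool_pos: [413.3, 203.1, 36.6]
tcp_rot: [180.0, 0.0, -172.6]
ft_force: [-0.4, -0.5, -2.2]
finger_gap: 58.1
grip_force: 43.7
```

Request:
{"name": "send_rows", "arguments": {"steps": [[[0,0,-0.1],[0,0,0]],[[0,0,-0.2],[0,0,0]],[[0,0,-0.28],[0,0,0]],[[0,0,-0.34],[0,0,0]],[[0,0,-0.34],[0,0,0]]]}}

```text
time: 8.95
tool_pos: [413.0, 203.1, 26.0]
tcp_rot: [-180.0, -0.0, -172.6]
ft_force: [0.1, 0.0, -1.7]
finger_gap: 58.0
grip_force: 43.8
```

No contact at tin-bottom z ≈ 13, below the plate top at 18, so it is inside the recess.

Request:
{"name": "send_rows", "arguments": {"steps": [[[0,0,-0.03],[0,0,0]],[[0,0,-0.05],[0,0,0]],[[0,0,-0.05],[0,0,0]]]}}

```text
time: 9.32
tool_pos: [413.1, 203.1, 25.8]
tcp_rot: [-180.0, -0.0, -172.6]
ft_force: [-7.8, -3.8, 14.0]
finger_gap: 58.0
grip_force: 45.2
```

Request:
{"name": "send_rows", "arguments": {"steps": [[[0,0,0],[0,0,0]],[[0,0,0],[0,0,0]],[[0,0,0],[0,0,0]],[[0,0,0],[0,0,0]],[[0,0,0],[0,0,0]]], "fingers": 0}}

```text
time: 9.95
tool_pos: [413.0, 203.1, 24.5]
tcp_rot: [-180.0, -0.0, -172.6]
ft_force: [-0.5, -0.7, -0.3]
finger_gap: 85.5
grip_force: 0.0
```

Request:
{"name": "send_rows", "arguments": {"steps": [[[0,0,0.5],[0,0,0]],[[0,0,1.5],[0,0,0]],[[0,0,3],[0,0,0]],[[0,-1,4.5],[0,0,0]],[[0,-2.2,6],[0,0,0]],[[0,-3,7],[0,0,0]],[[0,-3,7],[0,0,0]]]}}

```text
time: 10.82
tool_pos: [414.8, 112.1, 238.9]
tcp_rot: [-180.0, 0.4, -172.7]
ft_force: [0.2, 0.4, -0.6]
finger_gap: 85.5
grip_force: 0.0
```

Run:
```python
from h import *
np.set_printoptions(precision=1,suppress=True)
S={c:snapshot(c) for c in("scene","top","wrist")}
a=[cv2.resize(S["scene"]["img"][90:230,220:350],(390,420)),cv2.resize(S["top"]["img"][140:260,150:280],(390,360))]
a[1]=cv2.copyMakeBorder(a[1],0,60,0,0,0)
cv2.imwrite("pics/n.png",np.hstack(a)[:,:,::-1])
for l,z in(("nest",12),("hinge",105),("handle",312)):
  R=[]
  for c in S:
    for r in finder.pinpoint(l,c)[:1]: R.append(ray(S[c],*np.array(r["at"])*[640,400]));print(l,c,round(r["confidence"],2),np.array(r["at"])*[640,400],onz(S[c],r["at"],z))
  if len(R)>1: print("tri",tri(R))
for c in S:
    for p in((413,203,12),(413,203,81),(395,346,312),(400,307,105)): print(c,p,proj(S[c],p))
```

```text
nest scene 0.57 [268.6 165.6] [475.8 378.2  12. ]
nest top 0.76 [266.8 198.7] [404.6 202.6  12. ]
tri [364.6 196.3 215. ]
hinge scene 0.82 [267.  165.9] [409.2 309.1 105. ]
hinge top 0.68 [225.2 201. ] [394.  303.9 105. ]
hinge wrist 0.55 [509.6 204.1] [399.  309.5 105. ]
tri [395.  296.8 123.1]
handle top 0.98 [185.  197.9] [388.2 343.2 312. ]
scene (413, 203, 12) [291.1 197.7]
scene (413, 203, 81) [290.2 184.5]
scene (395, 346, 312) [250.2 116.8]
scene (400, 307, 105) [265.6 167.6]
top (413, 203, 12) [266.6 195.9]
top (413, 203, 81) [263.  193.9]
top (395, 346, 312) [183.7 195. ]
top (400, 307, 105) [224.1 198.9]
wrist (413, 203, 12) [382.3 183.2]
wrist (413, 203, 81) [396.7 197.8]
wrist (395, 346, 312) [1059.1  403.9]
wrist (400, 307, 105) [507.  204.7]
```

View pics/n.png

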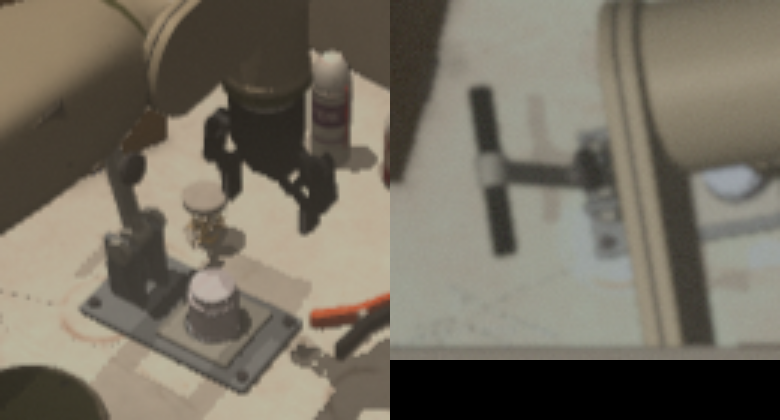

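The tin stands upright in the nest (crop px ~(212,300)), and the handle hub matches the prediction, at about (394,345,312). The bar lies about 8.5° off world x. I'll go over the bar's free +x half.

Request:
{"name": "send_rows", "arguments": {"steps": [[[0,0,2],[0,0,0]],[[0,0,4],[0,0,0]],[[0.1,1,4.8],[0,0,0]],[[0.3,3,4.8],[0,0,0.02]],[[0.5,5,4.8],[0,0,0.02]],[[0.55,7,4.8],[0,0,0.02]],[[0.55,7.97,4.8],[0,0,0.02]],[[0.55,7.97,4.8],[0,0,0.02]]]}}

```text
time: 12.42
tool_pos: [428.9, 354.0, 377.5]
tcp_rot: [-180.0, -0.1, -171.3]
ft_force: [0.2, -0.1, -0.7]
finger_gap: 85.5
grip_force: 0.0
```

Run:
```python
from h import *
np.set_printoptions(precision=1,suppress=True)
S={c:snapshot(c) for c in("wrist","top")}
cv2.imwrite("pics/w3.png",S["wrist"]["img"][:,:,::-1])
q=sense();print(q["tool_pos"],q["tcp_rot"],q["joint_pos"])
for c in S:
  for r in finder.pinpoint("handle",c)[:2]: print(c,round(r["confidence"],2),np.array(r["at"])*[640,400],onz(S[c],r["at"],312))
s=S["wrist"]
for p in((394,345,312),(431,351,312),(455,354,312),(332,336,312)): print(p,proj(s,p))
```

```text
[429.4 352.  378.3] [-180.    -0.  -171.4] [ 34.1  -0.1  78.   -0.  102.2 -64.5]
wrist 0.88 [313.4 166.8] [391.1 346.9 312. ]
top 0.76 [183.6 197.3] [389.7 346.3 312. ]
(394, 345, 312) [310.3 170.3]
(431, 351, 312) [311.  217.7]
(455, 354, 312) [310.3 245.9]
(332, 336, 312) [310.6  79.1]
```

View pics/w3.png

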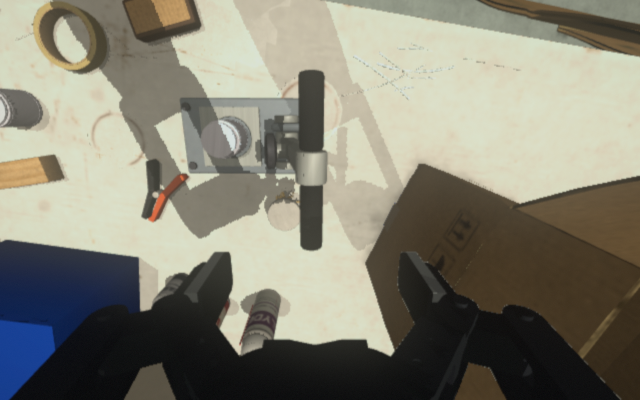

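The bar is vertical in the picture at column ~312, rows 70–250, with the hub at row 167. The fingers straddle it, aligned. Descending and gripping.

Request:
{"name": "send_rows", "arguments": {"steps": [[[0.05,0,-0.8],[0,0,0]],[[0.05,0,-1.8],[0,0,0]],[[0.05,0,-2.5],[0,0,0]],[[0.05,0,-2.75],[0,0,0]],[[0.05,0,-2.75],[0,0,0]]]}}

```text
time: 13.25
tool_pos: [431.2, 351.5, 296.4]
tcp_rot: [-180.0, 0.0, -171.5]
ft_force: [-0.6, -0.1, 0.4]
finger_gap: 85.4
grip_force: 0.0
```

Request:
{"name": "send_rows", "arguments": {"steps": [[[0,0,0],[0,0,0]],[[0,0,0],[0,0,0]],[[0,0,0],[0,0,0]],[[0,0,0],[0,0,0]],[[0,0,0],[0,0,0]],[[0,0,0],[0,0,0]],[[0,0,0],[0,0,0]]], "fingers": 1, "squeeze": 60}}

```text
time: 14.12
tool_pos: [431.2, 351.9, 296.6]
tcp_rot: [-180.0, 0.0, -171.5]
ft_force: [-0.9, -5.4, 5.8]
finger_gap: 16.2
grip_force: 58.7
```

Request:
{"name": "send_rows", "arguments": {"steps": [[[0.09,-0.6,0.08],[0,0,0]],[[0.18,-1.2,0.11],[0,0,0]],[[0.27,-1.8,0.08],[0,0,0]],[[0.36,-2.4,0],[0,0,0]],[[0.45,-2.99,-0.13],[0,0,0]],[[0.53,-3.57,-0.32],[0,0,0]],[[0.62,-4.13,-0.55],[0,0,0]],[[0.7,-4.66,-0.83],[0,0,0]],[[0.77,-5.17,-1.16],[0,0,0]],[[0.85,-5.65,-1.53],[0,0,0]]]}}

```text
time: 15.38
tool_pos: [456.5, 183.9, 251.0]
tcp_rot: [179.8, 0.1, -171.4]
ft_force: [-3.3, 4.7, 7.6]
finger_gap: 15.9
grip_force: 68.5
```

Request:
{"name": "send_rows", "arguments": {"steps": [[[0.07,-0.45,-0.41],[0,0,0]],[[0.13,-0.85,-0.86],[0,0,0]],[[0.18,-1.22,-1.35],[0,0,0]],[[0.23,-1.55,-1.86],[0,0,0]],[[0.27,-1.82,-2.4],[0,0,0]],[[0.31,-2.05,-2.97],[0,0,0]],[[0.33,-2.24,-3.55],[0,0,0]],[[0.35,-2.37,-4.15],[0,0,0]],[[0.35,-2.37,-4.15],[0,0,0]]]}}

```text
time: 16.5
tool_pos: [467.7, 111.0, 125.6]
tcp_rot: [-180.0, 0.1, -171.5]
ft_force: [-0.8, -5.3, 9.8]
finger_gap: 16.0
grip_force: 77.7
```

Request:
{"name": "send_rows", "arguments": {"steps": [[[0.005,-0.04,-0.3],[0,0,0]],[[0.01,-0.08,-0.55],[0,0,0]],[[0.01,-0.09,-0.75],[0,0,0]],[[0.015,-0.1,-0.97],[0,0,0]],[[0.015,-0.1,-0.97],[0,0,0]]]}}

```text
time: 17.12
tool_pos: [468.3, 107.2, 97.3]
tcp_rot: [-179.9, 0.1, -171.5]
ft_force: [-1.8, -11.1, 7.3]
finger_gap: 15.8
grip_force: 80.4
```

Request:
{"name": "send_rows", "arguments": {"steps": [[[0,0,-0.12],[0,0,0]],[[0,0,-0.24],[0,0,0]],[[0,0,-0.24],[0,0,0]]]}}

```text
time: 17.5
tool_pos: [468.3, 106.8, 90.6]
tcp_rot: [-179.8, 0.1, -171.5]
ft_force: [-4.9, -13.8, 12.4]
finger_gap: 15.7
grip_force: 80.9
```

Run:
```python
from h import *
S={c:snapshot(c) for c in("scene","wrist")}
q=sense();print(q["tool_pos"],q["ft_force"])
a=[cv2.resize(S["scene"]["img"][120:230,220:350],(520,440),interpolation=cv2.INTER_CUBIC)]
b=cv2.resize(S["wrist"]["img"][:,:],(280,175));a.append(cv2.copyMakeBorder(b,0,265,0,0,0))
cv2.imwrite("pics/p.png",np.hstack(a)[:,:,::-1])
```

```text
[468.33895827 106.85464343  90.62273306] [ -3.2641162  -13.33067075  11.97459552]
```

View pics/p.png

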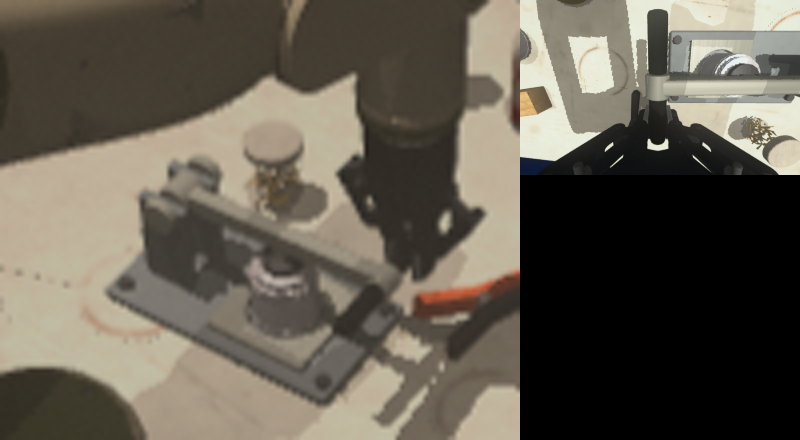

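Request:
{"name": "send_rows", "arguments": {"steps": [[[0,-0.05,-0.06],[0,0,0]],[[0,-0.08,-0.12],[0,0,0]],[[0,-0.08,-0.12],[0,0,0]]]}}

```text
time: 17.98
tool_pos: [468.3, 106.7, 87.5]
tcp_rot: [179.9, 0.1, -171.5]
ft_force: [-5.3, -2.5, 14.9]
finger_gap: 16.0
grip_force: 81.3
```

Request:
{"name": "send_rows", "arguments": {"steps": [[[0,0,-0.06],[0,0,0]],[[0,0,-0.12],[0,0,0]],[[0,0,-0.12],[0,0,0]]]}}

```text
time: 18.35
tool_pos: [468.3, 106.5, 82.8]
tcp_rot: [180.0, 0.1, -171.4]
ft_force: [0.4, -0.7, 5.9]
finger_gap: 15.6
grip_force: 81.7
```

Request:
{"name": "send_rows", "arguments": {"steps": [[[0,0,-0.05],[0,0,0]],[[0,0,-0.1],[0,0,0]],[[0,0,-0.1],[0,0,0]],[[0,0,-0.1],[0,0,0]]]}}

```text
time: 18.85
tool_pos: [468.3, 106.5, 80.3]
tcp_rot: [180.0, 0.1, -171.4]
ft_force: [-2.6, -1.7, 11.0]
finger_gap: 15.8
grip_force: 82.3
```

Request:
{"name": "send_rows", "arguments": {"steps": [[[0,0,-0.05],[0,0,0]],[[0,0,-0.1],[0,0,0]],[[0,0,-0.1],[0,0,0]],[[0,0,-0.1],[0,0,0]]]}}

```text
time: 19.35
tool_pos: [468.4, 106.5, 79.2]
tcp_rot: [180.0, 0.1, -171.4]
ft_force: [-13.8, -3.0, 31.0]
finger_gap: 15.7
grip_force: 84.3
```

Run:
```python
from h import *
s=snapshot("scene")
cv2.imwrite("pics/p2.png",cv2.resize(s["img"][145:220,240:340,::-1],None,fx=7,fy=7,interpolation=cv2.INTER_CUBIC))
for r in finder.pinpoint("handle","scene")[:1]: print(np.array(r["at"])*[640,400],r["confidence"])
u=np.array([.148,-.989]);H=np.array([400,307])
for ph in(80,85,90,93):
  a=np.radians(ph);p=H+u*210*np.sin(a);z=105+210*np.cos(a);b=np.array([.989,.148])
  print(ph,proj(s,(*p,z)),proj(s,(*(p-62*b),z)))
print("lid",[proj(s,(413,203,12+h)) for h in(0,60,69)])
```

```text
[317.632 189.4  ] 0.75
80 [315.35757783 183.56182367] [304.92219929 195.48146016]
85 [316.00850595 187.60357034] [305.67446063 199.5131209 ]
90 [316.24705363 191.41900849] [306.0079931  203.30862509]
93 [316.19555195 193.5881232 ] [306.01024742 205.46124058]
lid [array([291.11722635, 197.72980576]), array([290.31876306, 186.25375443]), array([290.19520371, 184.47787638])]
```

View pics/p2.png

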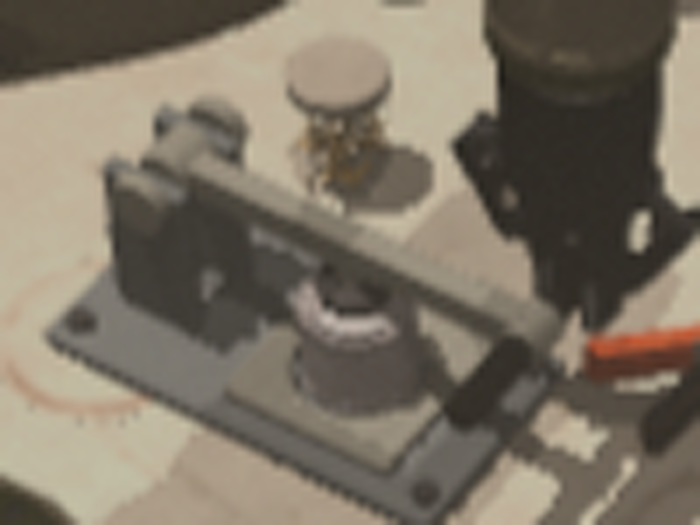

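The bar's free end is at crop (465,410), i.e. scene px (306,204), which matches the lever being level (θ≈1.75). Reaction at the handle rose to 31 N and the lid sits flush under the pad, so the lid is home. Next I'll ease the lever back slowly along its arc.

Request:
{"name": "send_rows", "arguments": {"steps": [[[0,0,0.3],[0,0,0]],[[0,0.03,0.61],[0,0,0]],[[-0.01,0.06,0.91],[0,0,0]],[[-0.02,0.1,1.22],[0,0,0]],[[-0.02,0.16,1.52],[0,0,0]],[[-0.04,0.24,1.81],[0,0,0]],[[-0.05,0.32,2.1],[0,0,0]],[[-0.06,0.42,2.39],[0,0,0]],[[-0.08,0.53,2.68],[0,0,0]],[[-0.1,0.65,2.96],[0,0,0]]]}}

```text
time: 20.7
tool_pos: [465.8, 123.3, 166.3]
tcp_rot: [-179.7, 0.1, -171.5]
ft_force: [5.3, -13.8, 4.9]
finger_gap: 15.9
grip_force: 75.8
```

Request:
{"name": "send_rows", "arguments": {"steps": [[[-0.02,0.1,0.27],[0,0,0]],[[-0.04,0.22,0.54],[0,0,0]],[[-0.07,0.37,0.8],[0,0,0]],[[-0.09,0.54,1.06],[0,0,0]],[[-0.12,0.72,1.3],[0,0,0]],[[-0.15,0.91,1.54],[0,0,0]],[[-0.18,1.11,1.77],[0,0,0]],[[-0.21,1.32,1.99],[0,0,0]],[[-0.24,1.53,2.2],[0,0,0]],[[-0.27,1.76,2.4],[0,0,0]]]}}

```text
time: 21.95
tool_pos: [458.6, 173.7, 241.6]
tcp_rot: [-179.5, 0.3, -171.7]
ft_force: [-4.9, -29.1, 30.6]
finger_gap: 15.8
grip_force: 71.6
```

Request:
{"name": "send_rows", "arguments": {"steps": [[[0,-0.06,0.06],[0,0,0]],[[0,-0.12,0.12],[0,0,0]],[[0,-0.12,0.12],[0,0,0]]]}}

```text
time: 22.32
tool_pos: [458.3, 174.3, 242.4]
tcp_rot: [-179.9, 0.3, -171.5]
ft_force: [8.1, -4.9, 7.8]
finger_gap: 15.7
grip_force: 69.1
```

Run:
```python
from h import *
s=snapshot("top");c=snapshot("scene");q=sense();print(q["tool_pos"],q["ft_force"])
u=np.array([.148,-.989]);H=np.array([400,307])
for n,S in(("scene",c),("top",s)):
  for r in finder.pinpoint("handle",n)[:1]: print(n,np.array(r["at"])*[640,400],r["confidence"])
  for ph in(30,35,40,45):
    a=np.radians(ph);print(n,ph,proj(S,(*(H+u*210*np.sin(a)),105+210*np.cos(a))))
```

```text
[458.32587697 174.25770058 242.39557488] [ 7.69156612 -4.47863957  7.53043292]
scene [297.792 148.2  ] 0.72
scene 30 [287.58440335 139.00296465]
scene 35 [291.80095753 143.14252143]
scene 40 [295.78034029 147.47439635]
scene 45 [299.48365852 151.95326407]
top [265.024 187.4  ] 0.67
top 30 [249.04770861 185.47070538]
top 35 [256.34675497 184.77266776]
top 40 [263.20013996 184.21471901]
top 45 [269.54582101 183.79834686]
```

Request:
{"name": "send_rows", "arguments": {"steps": [[[-0.03,0.22,0.2],[0,0,0]],[[-0.07,0.46,0.39],[0,0,0]],[[-0.11,0.71,0.57],[0,0,0]],[[-0.15,0.96,0.74],[0,0,0]],[[-0.18,1.22,0.89],[0,0,0]],[[-0.22,1.49,1.04],[0,0,0]],[[-0.27,1.76,1.17],[0,0,0]]]}}

```text
time: 23.4
tool_pos: [450.3, 227.5, 278.2]
tcp_rot: [-180.0, 0.3, -171.5]
ft_force: [6.6, -4.7, 14.5]
finger_gap: 16.2
grip_force: 69.4
```

Request:
{"name": "send_rows", "arguments": {"steps": [[[-0.04,0.27,0.15],[0,0,0]],[[-0.08,0.56,0.28],[0,0,0]],[[-0.13,0.85,0.38],[0,0,0]],[[-0.17,1.14,0.46],[0,0,0]],[[-0.21,1.43,0.53],[0,0,0]],[[-0.26,1.73,0.58],[0,0,0]],[[-0.3,2.03,0.62],[0,0,0]],[[-0.35,2.33,0.65],[0,0,0]]]}}

```text
time: 24.4
tool_pos: [439.1, 298.2, 297.2]
tcp_rot: [179.9, 0.3, -171.5]
ft_force: [6.6, -0.9, 7.7]
finger_gap: 16.1
grip_force: 68.0
```

Request:
{"name": "send_rows", "arguments": {"steps": [[[-0.04,0.3,0.01],[0,0,0]],[[-0.09,0.6,0.01],[0,0,0]],[[-0.13,0.9,0],[0,0,0]],[[-0.17,1.2,-0.03],[0,0,0]],[[-0.22,1.5,-0.06],[0,0,0]],[[-0.25,1.7,-0.08],[0,0,0]],[[-0.26,1.77,-0.09],[0,0,0]],[[-0.26,1.77,-0.09],[0,0,0]]]}}

```text
time: 25.4
tool_pos: [431.3, 351.3, 293.2]
tcp_rot: [179.9, 0.2, -171.5]
ft_force: [8.2, 2.7, 1.9]
finger_gap: 15.9
grip_force: 69.7
```

Request:
{"name": "send_rows", "arguments": {"steps": [[[0,0.04,0],[0,0,0]],[[0,0.08,0],[0,0,0]],[[0,0.08,0],[0,0,0]]]}}

```text
time: 25.78
tool_pos: [431.2, 352.0, 293.0]
tcp_rot: [-179.9, 0.1, -171.5]
ft_force: [7.3, -6.3, 4.1]
finger_gap: 15.9
grip_force: 69.9
```

The lever is now on its rest stop: the reaction changed sign at the original handle position. Opening the fingers and withdrawing upward.

Request:
{"name": "send_rows", "arguments": {"steps": [[[0,0,0],[0,0,0]],[[0,0,0],[0,0,0]],[[0,0,0],[0,0,0]],[[0,0,0],[0,0,0]],[[0,0,0],[0,0,0]]], "fingers": 0}}

```text
time: 26.4
tool_pos: [429.8, 353.2, 292.4]
tcp_rot: [-180.0, -0.0, -171.4]
ft_force: [0.4, -0.4, -0.6]
finger_gap: 85.7
grip_force: 0.0
```

Request:
{"name": "send_rows", "arguments": {"steps": [[[0,0,0.6],[0,0,0]],[[0,0,1.6],[0,0,0]],[[0,0,2.8],[0,0,0]],[[0,0.5,3.6],[0,0,0]],[[-1,2.2,3.6],[0,0,0]],[[-2,4,3.6],[0,0,0]],[[-3,5.5,3.6],[0,0,0]],[[-4,6.5,3.6],[0,0,0]],[[-4,6.5,3.6],[0,0,0]]]}}

```text
time: 27.52
tool_pos: [307.4, 550.2, 401.5]
tcp_rot: [179.9, -0.0, -171.2]
ft_force: [1.3, -0.6, -0.6]
finger_gap: 85.8
grip_force: 0.0
```

Run:
```python
from h import *
s=snapshot("scene");q=sense();print(q["tool_pos"],q["ft_force"],q["time"])
cv2.imwrite("pics/f.png",cv2.resize(s["img"][95:300,230:430,::-1],None,fx=2.9,fy=2.9,interpolation=cv2.INTER_CUBIC))
```

```text
[308.84330872 549.02741668 401.5493709 ] [-0.61476705  0.04376532  0.07331384] 27.575
```

View pics/f.png

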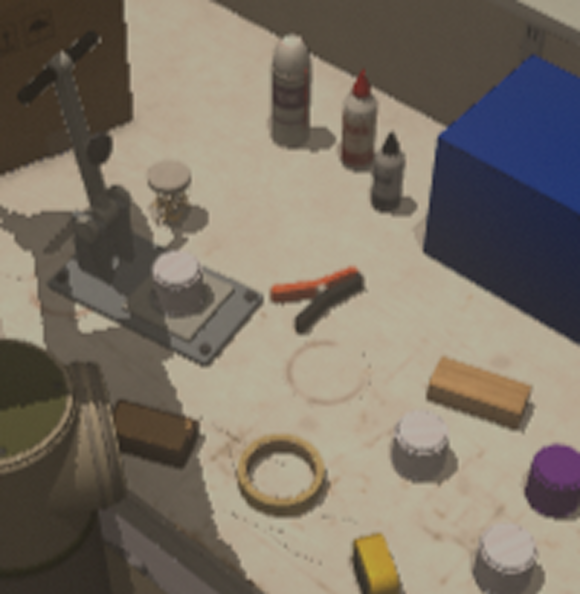

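In the final picture the lever stands at rest (handle at crop (58,65)). The tin in the nest (177,280) has its lid flush like the other two tins, which have not moved. Its lid centre at scene px (291,188) fits a 60 mm height rather than 69 mm.

```bash
python3 -c "
from bench import order; print(order.hand_in())"
```

```text
the job is handed in; nothing more can be done
None
```

The job is handed in at about 28 s of the 72 s: the proud tin stands closed in the nest, the lever was eased back to its rest without flying, and the other two tins were not moved.

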